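Load the produce washer and set its dial

ROBOT

A 6-joint arm with a two-finger parallel gripper is mounted at the origin on a cart in front of the work surface, level with it; the furniture and walls round the work are solid. World frame = base frame: x ahead of the robot, y to its left, z up, the work surface at z = 0. Lengths are in m, angles in degrees, forces in N, time in s.
With the tool pointing down it reaches from about 0.325 to 0.85 m from the base axis. Payload 15.5 kg.
Tool frame: the origin (TCP) lies at the very end of the fingers, on their centre line; the grasp point (between the pads) lies arm.grip_depth behind it (arm.grip_depth is the distance from the TCP to the grasp point, in m); z points along the fingers, y is the direction in which the jaws open and shut (so a half turn about z gives the same grasp; the last joint's range is limited). The gripper opens to 91 mm and grips with 3 to 60 N. Pads are 32 mm wide; open, the fingers measure 118 mm over their backs; the gripper's body (76 mm by 178 mm) begins 60 mm behind the grasp point.
Start: joints at [67.237, 28.281, 77.091, -0, 74.628, -5.472], TCP at [0.186, 0.597, 0.214] pointing down, gripper open.
Joint ranges: [-166.48, 166.48], [-47.26, 123.95], [12.59, 153.08], [-70.14, 250.14], [6.76, 159.57], [-176.63, 176.63]. Speed limits (degrees/s): [108.29, 108.29, 147.25, 172.46, 172.46, 172.46].

INTERFACE

Orientations are given as a 3x3 rotation matrix whose columns are the frame's x, y, z axes.
In Python, from rig import arm gives the robot as it stands. Calls block until the motion is done:
- arm.move_to(position, orientation): joint-space move of the TCP to a pose.
- arm.move_l(position, orientation=None, feed=0.15): straight line of the TCP; orientation=None keeps the orientation; feed is the mean speed in m/s.
- arm.move_joints(angles): joint-space move.
- arm.grip(opening): finger opening in m; the grip force is fixed at half the most; returns when the fingers have stopped.
- arm.sleep(seconds).
- arm.solve_ik(position, orientation): joint angles nearest the present ones, or None.
- arm.snapshot(name): name is "scene" or "top" or "wrist"; returns the picture (420x560x3 uint8, red, green, blue); there is no depth.
- arm.get_calibration(name): a dict with "intrinsics" (3x3 intrinsics, pixels), "k1" (the pictures are not rectified: a ray, as slopes to the right and down, at radius r is drawn at 1 + k1 r^2 times it, then the intrinsics apply), "cam_to_world" (4x4, takes a point from camera to world coordinates). Camera axes: x right, y down, z forward; pixel columns grow to the right and rows downward; lengths in m; the calibration is good to about 2 mm. A picture is of the moment at which its call begins: read the wrist's pose just before it. get_calibration takes no time and is no camera call; for the wrist camera it gives the pose at the moment of the call.
A pose or a line that the arm cannot do raises arm.Unreachable and nothing moves.
- arm.sign_off(): hands the job in, once; it reports no verdict.
Readings, each from a call of its own:
- arm.current_t(): time.
- arm.current_joint_positions(): joint angles.
- arm.current_dq(): joint speeds.
- arm.current_tau(): joint torques, N m.
- arm.current_ee_pos(): TCP position.
- arm.current_tool_rot(): TCP orientation.
- arm.current_force(): force on the tool from outside, world axes, zero at the start.
- arm.current_torque(): the same for the moment, N m.
- arm.current_width(): finger opening in m.
Only numpy, scipy, OpenCV 4.12 (cv2) and the standard library are available. Lean on these libraries where they do the work, as an engineer would, in place of code of your own. Each camera call takes 0.05 s, during which the arm holds its last target.

TASK

Get the produce washer ready to run: seat the clear wash basket fully down on the washer base, over its two pegs; then pour all the cherry tomatoes from the steel cup into the basket, add every large tomato and lemon that lies on the table between the washer and the robot, and stand the empty cup upright on the table again. Only when everything is loaded, turn the washer's dial clockwise until its red pointer line points at the green mark on the scale.

Things in the scene. Friction and masses are not known exactly. Their poses are not given: they have to be found in the camera images.
- basket: clear round wash basket with blue foot and blue lifting bar, loose, about 0.3 kg. Origin under the centre of its foot, z up. Outer radius 74 mm at the tub's floor, 82 mm at the rim, wall 4 mm; inner floor 21 mm, rim 106 mm, top of the bar 136 mm above the origin. A steel post 16 mm thick on the axis carries the bar
- basket_foot (a point): centre of the underside of the basket's foot (the basket's origin). The foot is a plate 16 mm high, 124 mm along the basket's x, 60 mm along y, with two 15 mm holes open below, 45 mm to either side of the axis along x; it fits the pegs either way round
- basket_in (a point): centre of the basket's inner floor, 21 mm above its origin
- basket_bar (a point): point to grip on the lifting bar: on the basket's axis, 120 mm above its origin, axes as the basket. The bar is a block 44 mm along x, 14 mm thick along y, from 96 to 136 mm above the basket's origin; fingers close along y
- washer: white produce washer base, fixed. Origin on the table under the centre of its round plinth: radius 94 mm, top 30 mm high. Two upright pegs (10 mm thick, tapered tips, 13 mm above the plinth) stand 45 mm to either side of the centre along the washer's x. A console 100 mm wide, 30 mm high, carries the dial 150 mm from the plinth centre along the washer's -y
- seat (a point): centre of the plinth top, 30 mm above the table; the underside of the basket's foot rests here, the basket's x along this x (either way round). Axes as the washer
- dial_axis (a point): on the dial's upright turning axis, 66 mm above the table. The dial: black skirt of radius 25 mm, top 44 mm above the table; on it a grey bar grip 46 mm long along the pointer, 12 mm thick, 44 to 75 mm above the table, with a red line at the pointer's end
- dial (a joint): angle of the dial (rad), 0 to 3.4, growing clockwise seen from above; it stays where it is left (friction about 0.05 N m). At 0 its pointer and bar point along the washer's +x
- pointer (a point): the point 36 mm from the dial's axis straight out along its red pointer line (only just beyond the end of the bar)
- green_mark (a point): the point 36 mm from the dial's axis in the direction of the green mark on the scale; the mark is a green tab at the rim of the black scale
- collar (a joint): angle of the green mark (rad), counted just as the dial's angle: the pointer is on the mark when both are equal. Not to be touched; it lies flat on the console
- cup: steel cup, loose, about 0.15 kg, holds the cherry tomatoes. Origin under the centre of its base, z along its axis to the mouth. 76 mm high; outer radius 30 mm at the base, 32 mm at the rim; wall 3 mm. Grip it across the body 35 to 50 mm up (62 mm wide). The balls roll out when it is tilted about 95 to 115 degrees
- cup_rim (a point): centre of the cup's mouth, 76 mm above its origin
- cherry_0: red cherry tomato, a rigid ball of 23 mm diameter, 12 g, starts in the cup. Origin at its centre
- cherry_1: red cherry tomato, a rigid ball of 23 mm diameter, 12 g, starts in the cup. Origin at its centre
- cherry_2: red cherry tomato, a rigid ball of 23 mm diameter, 12 g, starts in the cup. Origin at its centre
- cherry_3: another red cherry tomato, a ball of 23 mm diameter in the cup (may be absent). Origin at its centre
- cherry_4: another red cherry tomato, a ball of 23 mm diameter in the cup (may be absent). Origin at its centre
- cherry_5: another red cherry tomato, a ball of 23 mm diameter in the cup (may be absent). Origin at its centre
- tomato_1: large red tomato with green stalk, 56x58x62 mm, loose on the table (may be absent). Origin under its centre as it stands
- tomato_2: large red tomato with green stalk, 56x58x62 mm, loose on the table (may be absent). Origin under its centre as it stands
- lemon: yellow lemon, 71 mm along its x, 53 mm along its y, 51 mm high, loose on the table (may be absent). Origin under its centre as it lies
Things that resemble listed ones, but are neither listed nor needed, are in the scene too. What is shaped like the tomato_2 but pink or turquoise is not meant.

How it is judged (in metres and radians):
On the way, in this order (a step that is already met when the one before it is completed fails the run):
1. the basket sits fully down on the washer base over both pegs (horizontal distance between basket_foot and seat below 0.005 m and z of basket in the frame of seat below 0.003 m and angle between the x axis of basket and the x axis of seat, either way round below 0.1 rad and angle between basket's own z axis and vertical below 0.05 rad and contact force between the fingers and basket below 0.2 N), for 0.2 s.
2. all cherry tomatoes, large tomatoes and lemons are in the seated basket and the cup stands upright on the table (horizontal distance between basket_foot and seat below 0.005 m and z of basket in the frame of seat below 0.003 m and angle between the x axis of basket and the x axis of seat, either way round below 0.1 rad and angle between basket's own z axis and vertical below 0.05 rad and horizontal distance between each of cherry_0, cherry_1, cherry_2, cherry_3, cherry_4, cherry_5, tomato_1, tomato_2, lemon and basket_in below 0.08 m and z of cherry_0 in the frame of basket between 0.015 and 0.106 m and z of cherry_1 in the frame of basket between 0.015 and 0.106 m and z of cherry_2 in the frame of basket between 0.015 and 0.106 m and z of cherry_3 in the frame of basket between 0.015 and 0.106 m and z of cherry_4 in the frame of basket between 0.015 and 0.106 m and z of cherry_5 in the frame of basket between 0.015 and 0.106 m and z of tomato_1 in the frame of basket between 0.015 and 0.125 m and z of tomato_2 in the frame of basket between 0.015 and 0.125 m and z of lemon in the frame of basket between 0.015 and 0.125 m and angle between cup's own z axis and vertical below 0.1 rad and height (world z) of cup between -0.01 and 0.006 m and linear speed of cup below 0.03 m/s and contact force between the fingers and cup below 0.2 N and horizontal distance between cup and basket_in above 0.11 m), for 0.2 s.
3. the dial's pointer is on the green mark (horizontal distance between pointer and green_mark below 0.0048 m and velocity of joint dial between -0.1 and 0.1 rad/s), for 0.2 s.
At the end, for the whole second after the job is handed in: Basket down on the plinth over both pegs (5 mm, 3 mm in height, 0.1 rad, level); everything to be washed inside it, at rest; empty cup upright on the table clear of the washer, released; dial pointer within 4.8 mm (0.13 rad) of the green mark and still (all of step 2 and all of step 3 and linear speed of each of tomato_1, tomato_2, lemon, basket below 0.05 m/s); the robot touches nothing.
Of tomato_1, tomato_2, lemon only 2 to 3 are there at a start; the rules pass over those that are not, and their reading is None.
Of cherry_3, cherry_4, cherry_5 only 1 to 3 are there at a start; the rules pass over those that are not, and their reading is None.
At some moment in a run one of tomato_1, tomato_2 may be knocked a few centimetres aside while the robot is not near it.
It also fails if it takes over 210 s, if anything falls off the work surface, if the arm or the gripper's body presses on something with over 40 N, if the wrist force passes 120 N, or if a joint passes its speed limit or range.

## Working session

There is one attempt and no reset: what is moved stays moved. The work goes in short steps, each a Python script; the robot and the scene stay as the last script left them, time stands still between calls to the robot, and variables do not carry over. Pictures are saved under pics/ and viewed, and the job is handed in when it is done.

```bash
ls -la; mkdir -p pics; cat > h.py <<'E'
import numpy as np, cv2
from rig import arm
def snap(name,fn=None):
    c=arm.get_calibration(name); im=np.array(arm.snapshot(name))
    if fn: cv2.imwrite('pics/'+fn,cv2.cvtColor(im,cv2.COLOR_RGB2BGR))
    return im,c
def ray(c,u,v):
    K=np.array(c['intrinsics'],float);k1=float(c['k1'])
    d=np.linalg.inv(K)@[u,v,1.];s=d[:2].copy();x=s.copy()
    for _ in range(50): x=s/(1+k1*(x@x))
    T=np.array(c['cam_to_world'],float)
    w=T[:3,:3]@np.array([x[0],x[1],1.]);return T[:3,3],w/np.linalg.norm(w)
def onz(c,u,v,z):
    o,d=ray(c,u,v);return o+d*(z-o[2])/d[2]
def proj(c,p):
    T=np.array(c['cam_to_world'],float);q=T[:3,:3].T@(np.array(p,float)-T[:3,3]);s=q[:2]/q[2]
    s=s*(1+float(c['k1'])*(s@s));K=np.array(c['intrinsics'],float);return (K@[s[0],s[1],1])[:2]
def down(yaw):
    # tool z down; tool y (jaw) along yaw deg
    a=np.radians(yaw);y=np.array([np.cos(a),np.sin(a),0]);z=np.array([0,0,-1.]);x=np.cross(y,z)
    return np.column_stack([x,y,z])
E
python3 - <<'E'
from h import *
print(arm.grip_depth,arm.current_t(),arm.current_width())
print(arm.current_tool_rot())
for n in ['scene','top','wrist']:
    im,c=snap(n,n+'0.png');print(n,c)
E
```

```text
total 12
drwxr-xr-x  3 agent agent 4096 Dec  5 19:32 .
drwxr-xr-x 23 root  root  4096 Dec  5 19:32 ..
drwxr-xr-x  2 agent agent 4096 Dec  5 19:32 pics
0.0188 0.0 0.09128865250613587
[[-9.54808856e-01  2.97220198e-01 -4.50804529e-04]
 [ 2.97220523e-01  9.54808212e-01 -1.11333269e-03]
 [ 9.95269036e-05 -1.19700827e-03 -9.99999279e-01]]
scene {'intrinsics': array([[385.55099197,   0.        , 274.16508808],
       [  0.        , 385.55099197, 208.8699835 ],
       [  0.        ,   0.        ,   1.        ]]), 'k1': -0.047434775824402683, 'cam_to_world': array([[ 0.86511189, -0.23608058,  0.44254646,  0.01699354],
       [-0.50108319, -0.36756654,  0.78346058, -1.22143801],
       [-0.02229456, -0.89953366, -0.43628219,  0.59371396],
       [ 0.        ,  0.        ,  0.        ,  1.        ]])}
top {'intrinsics': array([[405.17976503,   0.        , 281.77619992],
       [  0.        , 405.17976503, 206.08020928],
       [  0.        ,   0.        ,   1.        ]]), 'k1': -0.010776348613351113, 'cam_to_world': array([[ 1.39055875e-02, -9.98848577e-01,  4.59146490e-02,
         4.44926749e-01],
       [-9.99902329e-01, -1.39553136e-02, -7.62628066e-04,
        -3.85874109e-01],
       [ 1.40250328e-03, -4.58995597e-02, -9.98945075e-01,
         1.09215369e+00],
       [ 0.00000000e+00,  0.00000000e+00,  0.00000000e+00,
         1.00000000e+00]])}
wrist {'intrinsics': array([[351.10822206,   0.        , 275.64349135],
       [  0.        , 351.10822206, 212.66596598],
       [  0.        ,   0.        ,   1.        ]]), 'k1': -0.06213724896790507, 'cam_to_world': array([[ 2.97141639e-01,  9.26453111e-01,  2.31065962e-01,
         1.20693711e-01],
       [ 9.54833245e-01, -2.88166153e-01, -7.24827065e-02,
         6.17498431e-01],
       [-5.66439495e-04,  2.42167093e-01, -9.70234394e-01,
         3.83435895e-01],
       [ 0.00000000e+00,  0.00000000e+00,  0.00000000e+00,
         1.00000000e+00]])}
```

View pics/scene0.png

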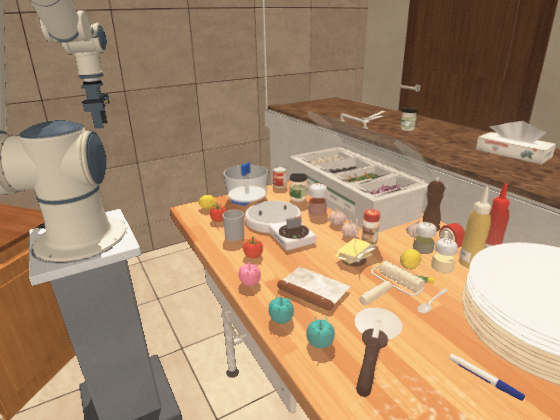

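View pics/top0.png

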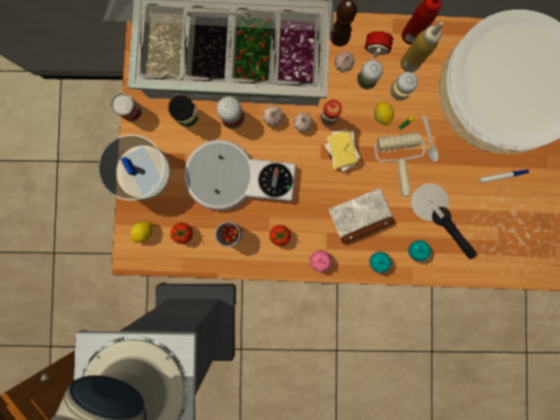

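View pics/wrist0.png

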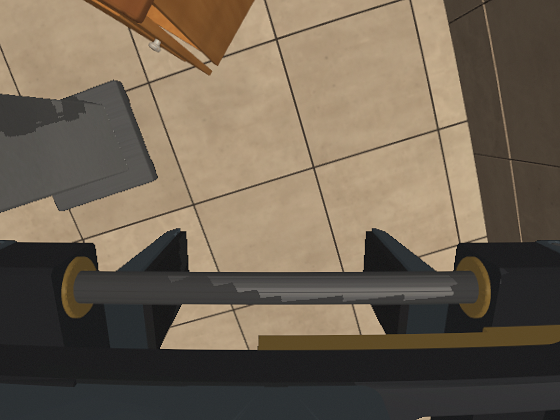

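```bash
python3 - <<'E'
from h import *
c=arm.get_calibration('top')
for n,u,v,z in [('lemon',141,232,.03),('t1',181,233,.03),('cup',228,234,.076),('t2',280,235,.03),('plinth',219,175,.03),('dial',276,180,.075),('bar',130,167,.136),('rim',136,168,.106),('pink',320,261,.03)]:
    print(n,onz(c,u,v,z).round(3))
im=cv2.imread('pics/top0.png');cv2.imwrite('pics/top0z.png',cv2.resize(im[120:280,90:330],None,fx=3.3,fy=3.3,interpolation=cv2.INTER_CUBIC))
arm.move_to([0.47,-0.02,0.36],down(90)); snap('wrist','wb.png')
arm.move_to([0.46,-0.27,0.36],down(90)); snap('wrist','ww.png')
print(arm.current_t())
E
```

```text
lemon [ 0.421 -0.019  0.03 ]
t1 [ 0.42  -0.124  0.03 ]
cup [ 0.42  -0.253  0.076]
t2 [ 0.418 -0.383  0.03 ]
plinth [ 0.573 -0.22   0.03 ]
dial [ 0.557 -0.371  0.075]
bar [ 0.577 -0.025  0.136]
rim [ 0.579 -0.028  0.106]
pink [ 0.352 -0.488  0.03 ]
3.7
```

View pics/top0z.png

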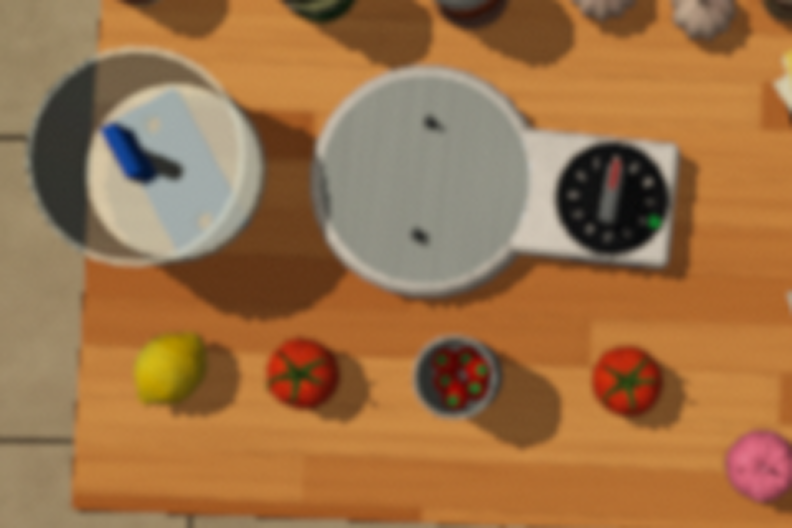

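View pics/wb.png

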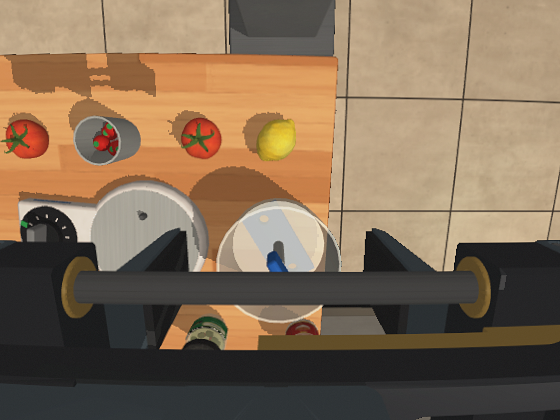

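View pics/ww.png

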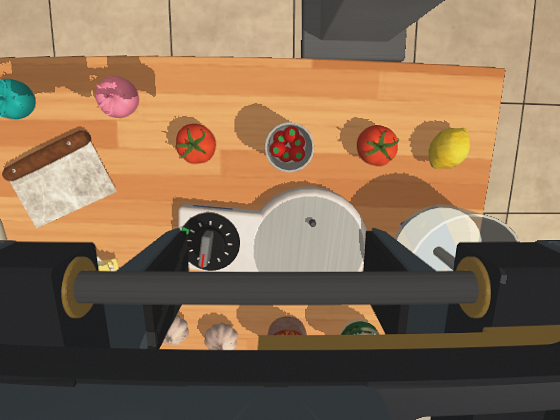

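```bash
python3 - <<'E'
from h import *
import pickle
D={}
arm.move_to([0.67,-0.27,0.34],down(90)); arm.sleep(.2);D['w']=snap('wrist','ww2.png')
arm.move_to([0.67,-0.03,0.34],down(90)); arm.sleep(.2);D['b']=snap('wrist','wb2.png')
pickle.dump(D,open('D.pkl','wb'))
print(arm.current_t())
E
```

```text
6.0
```

View pics/wb2.png

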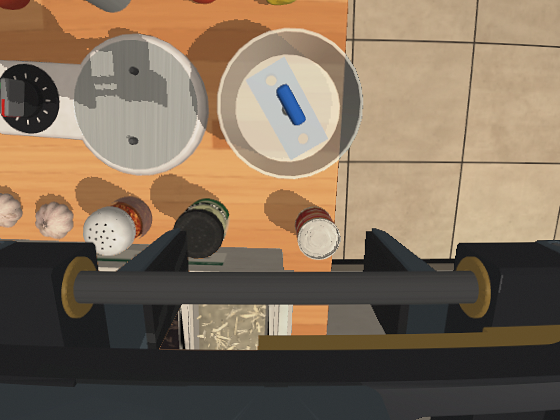

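View pics/ww2.png

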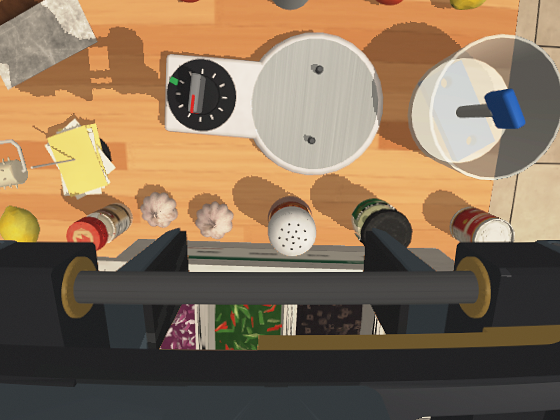

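```bash
python3 - <<'E'
import cv2
a=cv2.imread('pics/wb2.png');b=cv2.imread('pics/ww2.png')
z=lambda i,f:cv2.resize(i,None,fx=f,fy=f,interpolation=cv2.INTER_CUBIC)
cv2.imwrite('pics/z1.png',z(a[20:185,210:370],3.5))
cv2.imwrite('pics/z2.png',z(b[25:180,155:390],3.4))
E
```

```text
(no output)
```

View pics/z1.png

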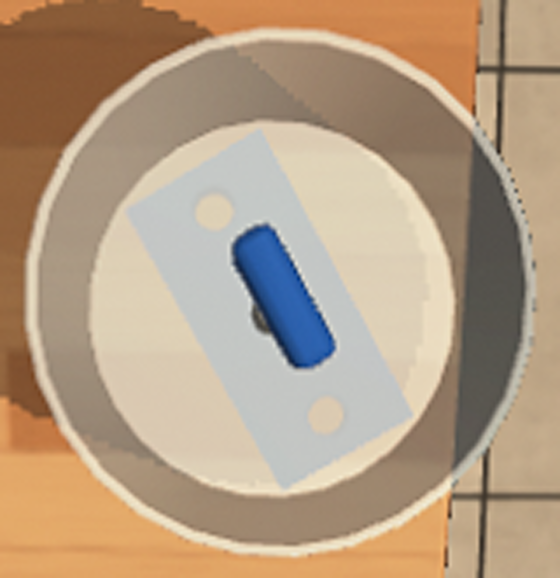

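View pics/z2.png

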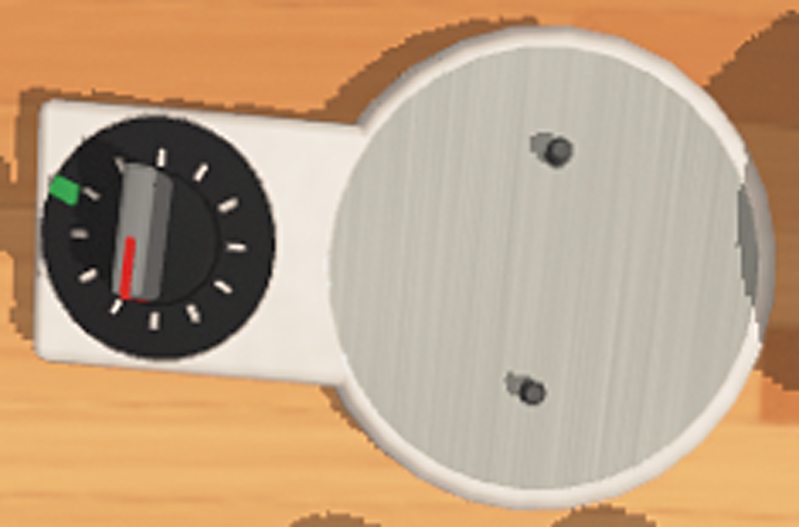

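```bash
python3 - <<'E'
from h import *
import pickle
D=pickle.load(open('D.pkl','rb'))
im,c=D['b']; g=lambda x,y:(x/3.5+210,y/3.5+20)
cs=[onz(c,*g(*p),.016) for p in [(261,130),(127,209),(285,488),(412,413)]]
print('foot',np.mean(cs,0).round(4),[np.linalg.norm(cs[i]-cs[(i+1)%4]).round(4) for i in range(4)])
d=cs[2]-cs[1]+cs[3]-cs[0];print('yaw',np.degrees(np.arctan2(d[1],d[0])))
hs=[onz(c,*g(*p),.016) for p in [(213,211),(325,415)]];d=hs[1]-hs[0];print('holes',np.mean(hs,0).round(4),np.linalg.norm(d),np.degrees(np.arctan2(d[1],d[0])))
hsv=cv2.cvtColor(im,cv2.COLOR_RGB2HSV);m=((hsv[...,0]>105)&(hsv[...,0]<125)&(hsv[...,1]>170)&(hsv[...,2]>90)).astype(np.uint8);m[:,:210]=0;m[:,370:]=0;m[200:]=0
cn=max(cv2.findContours(m,0,1)[0],key=cv2.contourArea);print(cv2.minAreaRect(cn))
bx=cv2.boxPoints(cv2.minAreaRect(cn));w=[onz(c,*p,.136) for p in bx];print('bar',np.mean(w,0).round(4),[np.linalg.norm(w[i]-w[(i+1)%4]).round(4) for i in range(4)],[np.degrees(np.arctan2(*(w[i+1]-w[i])[1::-1])).round(1) for i in (0,1)])
# rim ellipse points
rim=[(28,285),(280,32),(533,285),(280,553)];w=[onz(c,*g(*p),.106) for p in rim];print('rim',((w[0]+w[2])/2).round(4),((w[1]+w[3])/2).round(4))
im,c=D['w'];g=lambda x,y:(x/3.4+155,y/3.4+25)
p=[onz(c,*g(*q),.043) for q in [(560,151),(533,391)]];d=p[1]-p[0]
print('pegs',p,np.mean(p,0).round(4),np.linalg.norm(d),np.degrees(np.arctan2(d[1],d[0])))
# plinth outline white rim points top/bottom/right : z~.03
w=[onz(c,*g(*q),.03) for q in [(550,28),(548,507)]];print('plinth',np.mean(w,0))
# console corners z=.03
w=[onz(c,*g(*q),.03) for q in [(42,101),(38,357)]];d=w[1]-w[0];print('console',w,np.degrees(np.arctan2(d[1],d[0])))
c0=onz(c,*g(158,237),.032);print('scale centre',c0)
gm=onz(c,*g(64,190),.032);print('green',gm,np.degrees(np.arctan2(*(gm-c0)[1::-1])),np.linalg.norm(gm-c0))
a=onz(c,*g(130,240),.075);b=onz(c,*g(125,298),.075);print('red',a,b,np.degrees(np.arctan2(*(b-a)[1::-1])))
E
```

```text
foot [ 0.581  -0.0137  0.016 ] [np.float64(0.0585), np.float64(0.1227), np.float64(0.058), np.float64(0.1213)]
yaw 29.767865770581334
holes [ 0.5815 -0.0148  0.016 ] 0.0885012992951082 29.706391667428054
((290.7972106933594, 104.33489990234375), (41.57102966308594, 12.918102264404297), 60.945396423339844)
bar [ 0.5812 -0.0148  0.136 ] [np.float64(0.013), np.float64(0.0417), np.float64(0.0132), np.float64(0.0418)] [np.float64(118.1), np.float64(30.3)]
rim [ 0.5759 -0.0143  0.106 ] [ 0.5815 -0.0145  0.106 ]
pegs [array([ 0.53222149, -0.21397012,  0.043     ]), array([ 0.62013376, -0.22221066,  0.043     ])] [ 0.5762 -0.2181  0.043 ] 0.08829764185135924 -5.355025520945984
plinth [ 0.57657615 -0.21546504  0.03      ]
console [array([ 0.51109124, -0.40937467,  0.03      ]), array([ 0.60672297, -0.41693034,  0.03      ])] -4.517442437069244
scale centre [ 0.56172938 -0.36666032  0.032     ]
green [ 0.54394071 -0.40217763  0.032     ] -116.60377381919655 0.03972299172831247
red [ 0.56615441 -0.36787633  0.075     ] [ 0.58594016 -0.37062369  0.075     ] -7.905275884670263
```

```bash
python3 - <<'E'
from h import *
B=np.array([.5812,-.0146])
arm.grip(.06)
for y in (120,-60): print(y,arm.solve_ik([*B,.2],down(y)))
arm.move_to([*B,.2],down(120)); arm.move_l([*B,.101],feed=.1)
print(arm.grip(0.0),arm.current_width(),arm.current_force())
arm.move_l([*B,.20],feed=.1)
print(arm.current_width(),arm.current_force(),arm.current_t())
snap('scene','s1.png')
arm.move_to([.576,-.218,.20],down(84.8)); arm.sleep(.3);snap('wrist','wr1.png');snap('scene','s2.png')
print(arm.current_force(),arm.current_torque(),arm.current_ee_pos(),arm.current_t())
E
```

```text
120 [-7.32295551e+00  2.55589065e+01  8.44543357e+01 -2.54444375e-14
  6.99867579e+01 -1.27322956e+02]
-60 [-7.32295551e+00  2.55589065e+01  8.44543357e+01 -2.54444375e-14
  6.99867579e+01  5.26770445e+01]
False 0.013660291791464017 [-0.31511351 -0.3833998  -1.57657194]
0.013911899409483168 [-0.14487948 -0.57246512 -3.6203504 ] 10.4083
[ 0.22675436  0.34082186 -4.2633938 ] [0.01604578 0.04901673 0.01592258] [ 0.57613114 -0.21749456  0.20006188] 11.6833
```

View pics/wr1.png

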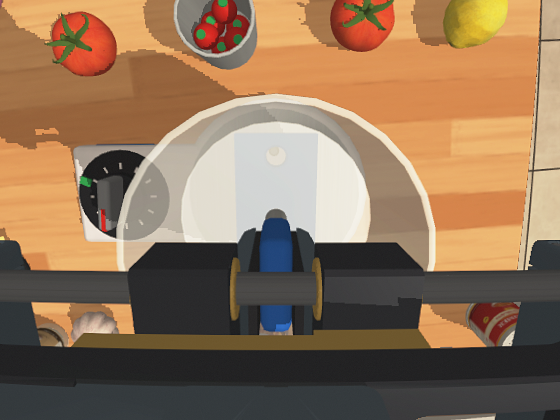

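View pics/s2.png

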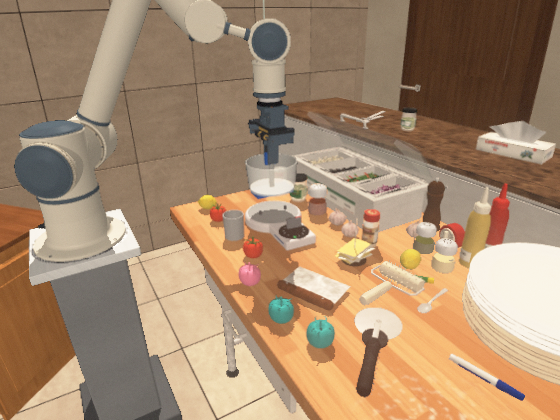

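```bash
python3 - <<'E'
from h import *
im,c=snap('wrist')
h=onz(c,275.7,156,.115);print('hole',h, h[:2]-np.array([.576,-.218]))
f0=arm.current_force()
arm.move_l([.576,-.218,.150],feed=.08); arm.sleep(.2); snap('wrist','wr2.png')
for z in np.arange(.146,.130,-.002):
    arm.move_l([.576,-.218,z],feed=.03); f=arm.current_force()-f0
    print(z.round(4),f.round(2),arm.current_ee_pos().round(4))
    if f[2]>8: break
print(arm.current_t()); snap('wrist','wr3.png')
E
```

```text
hole [ 0.52987629 -0.21247741  0.115     ] [-0.04612371  0.00552259]
0.146 [-0.26 -0.26  1.25] [ 0.5758 -0.2179  0.1457]
0.144 [-0.31  1.2   1.56] [ 0.5759 -0.218   0.1439]
0.142 [-1.35  0.54  1.78] [ 0.5759 -0.218   0.1419]
0.14 [-0.42  0.51  2.12] [ 0.5759 -0.218   0.1398]
0.138 [-0.38  0.1   1.22] [ 0.5759 -0.218   0.1379]
0.136 [-0.72  0.09  1.44] [ 0.5759 -0.218   0.1359]
0.134 [0.25 0.02 1.18] [ 0.5759 -0.2179  0.1339]
0.132 [-0.12 -0.01  2.1 ] [ 0.5759 -0.2179  0.1319]
14.7917
```

View pics/wr2.png

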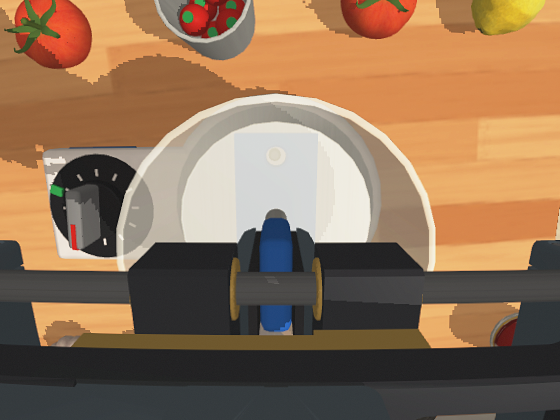

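View pics/wr3.png

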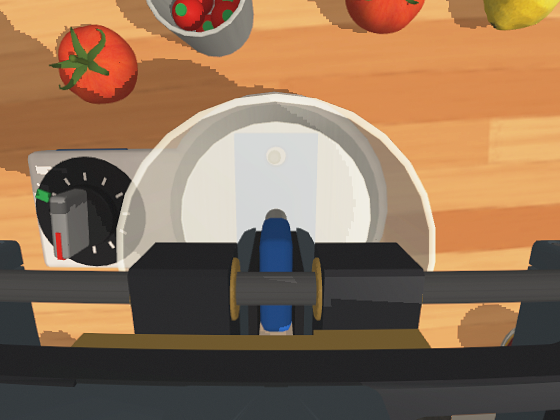

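```bash
python3 - <<'E'
from h import *
import pickle
arm.move_l([.576,-.218,.1302],feed=.02); print(arm.current_force())
arm.grip(.05); arm.sleep(.3); arm.move_l([.576,-.218,.25],feed=.15)
D={}
arm.move_to([0.67,-0.25,0.36],down(90)); arm.sleep(.2);D['w']=snap('wrist','ww4.png')
arm.move_to([0.51,-0.20,0.36],down(90)); arm.sleep(.2);D['f']=snap('wrist','wf4.png')
pickle.dump(D,open('D2.pkl','wb'))
print(arm.current_t())
E
```

```text
[0.00515615 0.10004884 3.77619263]
18.9
```

View pics/ww4.png

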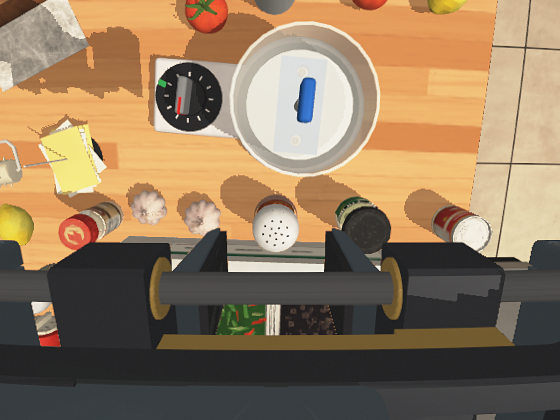

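View pics/wf4.png

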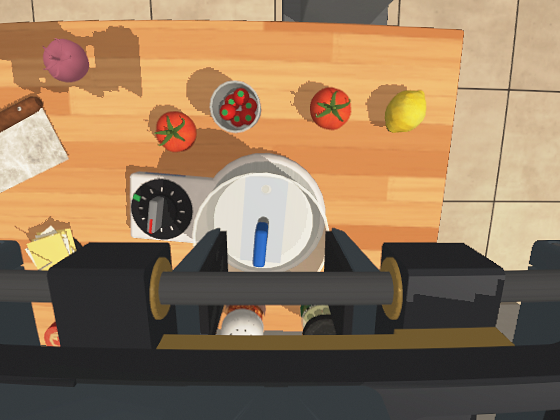

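```bash
cat >> h.py <<'E'
def blobs(im,c,kind,z,roi=None,amin=150):
    h=cv2.cvtColor(im,cv2.COLOR_RGB2HSV);H,S,V=[h[...,i].astype(int) for i in range(3)]
    if kind=='red': m=((H<8)|(H>172))&(S>170)&(V>90)
    if kind=='yel': m=(H>22)&(H<33)&(S>150)&(V>110)
    if kind=='blue': m=(H>105)&(H<125)&(S>170)&(V>60)
    if kind=='green': m=(H>55)&(H<85)&(S>120)&(V>60)
    m=m.astype(np.uint8)
    if roi is not None:
        k=np.zeros_like(m);k[roi[1]:roi[3],roi[0]:roi[2]]=1;m*=k
    m=cv2.morphologyEx(m,cv2.MORPH_CLOSE,np.ones((7,7),np.uint8))
    out=[]
    for cn in cv2.findContours(m,0,1)[0]:
        A=cv2.contourArea(cn)
        if A<amin: continue
        hu=cv2.convexHull(cn);M=cv2.moments(hu);u,v=M['m10']/M['m00'],M['m01']/M['m00']
        b=cv2.boxPoints(cv2.minAreaRect(hu));w=[onz(c,*p,z) for p in b]
        e=[w[1]-w[0],w[2]-w[1]];L=[np.linalg.norm(x) for x in e];i=int(np.argmax(L))
        out.append(dict(px=(round(u),round(v)),A=A,p=onz(c,u,v,z).round(4),L=np.round(L,4),yaw=np.degrees(np.arctan2(e[i][1],e[i][0])).round(1)))
    return out
E
python3 - <<'E'
from h import *
import pickle
D=pickle.load(open('D2.pkl','rb'))
im,c=D['w'];print(blobs(im,c,'blue',.166,(230,20,380,180),80))
im,c=D['f'];R=(120,40,470,160)
for k,z in (('red',.03),('yel',.026)):
    for b in blobs(im,c,k,z,R): print(k,b)
cv2.imwrite('pics/z3.png',cv2.resize(cv2.cvtColor(im,4)[60:170,130:450],None,fx=2.5,fy=2.5,interpolation=2))
E
```

```text
[{'px': (306, 100), 'A': 552.5, 'p': array([ 0.5759, -0.2186,  0.166 ]), 'L': array([0.0421, 0.0141]), 'yaw': np.float64(174.8)}]
red {'px': (175, 131), 'A': 1216.5, 'p': array([ 0.4502, -0.3393,  0.03  ]), 'L': array([0.0544, 0.0535]), 'yaw': np.float64(89.4)}
red {'px': (330, 108), 'A': 1274.5, 'p': array([ 0.4194, -0.1245,  0.03  ]), 'L': array([0.0546, 0.0548]), 'yaw': np.float64(2.5)}
red {'px': (239, 108), 'A': 914.5, 'p': array([ 0.4191, -0.25  ,  0.03  ]), 'L': array([0.0481, 0.0467]), 'yaw': np.float64(146.8)}
yel {'px': (405, 111), 'A': 1309.5, 'p': array([ 0.422, -0.018,  0.026]), 'L': array([0.0563, 0.0547]), 'yaw': np.float64(90.9)}
```

View pics/z3.png

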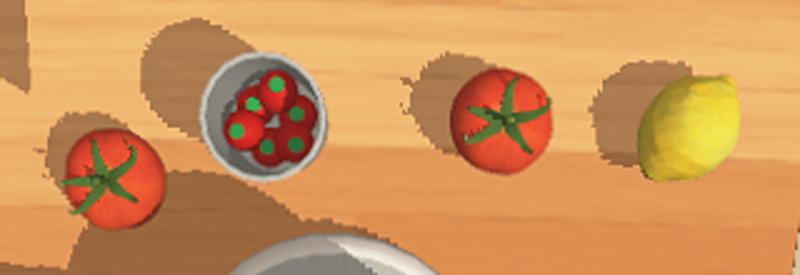

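```bash
cat > plan.py <<'E'
from h import *
from scipy.spatial.transform import Rotation as Ro
gd=arm.grip_depth
C=np.array([0.42,-.2535]); BK=np.array([.576,-.2183])
def app(phi,p,flip):
    f,p=np.radians(phi),np.radians(p)
    z=np.array([np.cos(p)*np.cos(f),np.cos(p)*np.sin(f),-np.sin(p)]);y=np.array([-np.sin(f),np.cos(f),0])*flip
    return np.column_stack([np.cross(y,z),y,z])
def corners(G,R):
    pts=[]
    for x in (-.038,0,.038):
        for y in (-.089,-.045,0,.045,.089):
            for d in (.06,.10,.15,.2): pts.append(G+R@[x,y,-d])
    for y in (-.04,.04):
        for d in (.13,.25): pts.append(G+R@[.09,y,-d])
    for x in (-.016,.016):
        for y in (-.046,.046):
            for d in (-.019,.02,.05): pts.append(G+R@[x,y,-d])
    return np.array(pts)
def bad(pts):
    r=np.linalg.norm(pts[:,:2]-BK,axis=1)
    return ((r<.092)&(pts[:,2]<.146)).any() or ((r<.04)&(pts[:,2]<.175)).any()
if __name__=='__main__':
    c=arm.get_calibration('wrist')
    res=[]
    for phi in range(-40,41,10):
      for p in (15,25,35,45,55):
        for fl in (1,-1):
          R=app(phi,p,fl);G=np.array([*C,.042])
          q=arm.solve_ik(G+R[:,2]*gd,R);q2=arm.solve_ik(G+R[:,2]*(gd-.08),R);q3=arm.solve_ik(G+[0,0,.16]+R[:,2]*gd,R)
          if q is None or q2 is None or q3 is None: continue
          if (corners(G,R)[:60+4,2]<.012).any(): continue
          n=0;best=None
          for th in range(0,360,15):
            for g in range(-60,61,15):
              ax=np.array([np.cos(np.radians(th)),np.sin(np.radians(th)),0])
              R2=(Ro.from_euler('z',g,degrees=True)*Ro.from_rotvec(np.radians(108)*ax)).as_matrix()
              a=R2[:,2];Rf=R2@R
              # mouth point: lower lip, 20-45 mm upstream of basket centre
              for off in (.03,.045):
               for side in (-.03,0,.03):
                h=a.copy();h[2]=0;h/=np.linalg.norm(h);s=np.array([-h[1],h[0],0])
                M=np.array([*BK,0])-h*off+s*side
                G2=M-a*.034;G2[2]=.20
                P=corners(G2,Rf)
                if bad(P) or (P[:,2]<.08).any(): continue
                qq=arm.solve_ik(G2+Rf[:,2]*gd,Rf)
                if qq is None: continue
                dj=np.abs(np.array(qq)-q3).max()
                res.append((dj,phi,p,fl,th,g,off,side))
    res.sort();print(len(res))
    for r in res[:25]: print(r)
    import collections;print(collections.Counter(r[1:4] for r in res))
E
python3 - <<'E'
from h import *
import pickle
D=pickle.load(open('D2.pkl','rb'));im,c=D['f'];print(onz(c,235.4,107,.076))
E
timeout 500 python3 plan.py
```

```text
[ 0.42017997 -0.24944616  0.076     ]Traceback (most recent call last):
  File "plan.py", line 47, in <module>
    qq=arm.solve_ik(G2+Rf[:,2]*gd,Rf)
ValueError: time passes only in moves, steps and waits
```

```bash
sed -i 's/C=np.array(.*/C=np.array([0.4202,-.2495]); BK=np.array([.576,-.2183])/' plan.py; python3 - <<'E'
from plan import *
import time
print(arm.current_t());t=time.time();n=0
for phi in (-30,0,30):
  for p in (20,35,50):
    for fl in (1,-1):
      R=app(phi,p,fl);G=np.array([*C,.042])
      try:
        q=[arm.solve_ik(G+u+R[:,2]*(gd-b),R) for u,b in (([0,0,0],0),([0,0,0],.08),([0,0,.16],0))]; print(phi,p,fl,[None if x is None else x.round(0) for x in q])
      except Exception as e: print(e)
print(time.time()-t,arm.current_t())
E
```

```text
18.9
-30 20 1 [None, None, None]
-30 20 -1 [None, None, None]
-30 35 1 [None, None, array([-48.,  26., 145., 160.,  47.,  94.])]
-30 35 -1 [None, None, array([-48.,  26., 145., 160.,  47., -86.])]
-30 50 1 [array([-44.,  47., 141., 168.,  48.,  87.]), array([-47.,  37., 147., 164.,  43.,  88.]), array([-44.,  13., 131., 109.,   9., 150.])]
-30 50 -1 [array([-44.,  47., 141., 168.,  48., -93.]), array([-47.,  37., 147., 164.,  43., -92.]), array([-44.,  13., 131., 109.,   9., -30.])]
0 20 1 [array([-80.,  75., 139., 110.,  79.,  56.]), array([-97.,  75., 144.,  98.,  70.,  49.]), array([-80.,  43., 141., 102.,  71.,  86.])]
0 20 -1 [array([ -80.,   75.,  139.,  110.,   79., -124.]), array([ -97.,   75.,  144.,   98.,   70., -131.]), array([-80.,  43., 141., 102.,  71., -94.])]
0 35 1 [array([-71.,  59., 139., 118.,  62.,  71.]), array([-85.,  53., 143., 106.,  58.,  71.]), array([-71.,  26., 134.,  93.,  51., 115.])]
0 35 -1 [array([ -71.,   59.,  139.,  118.,   62., -109.]), array([ -85.,   53.,  143.,  106.,   58., -109.]), array([-71.,  26., 134.,  93.,  51., -65.])]
0 50 1 [array(
[... 463 characters left out ...]
 -86.]), array([-87.,  57., 113.,  60.,  75., -81.]), array([-78.,  40., 116.,  66.,  79., -67.])]
30 35 1 [array([-73.,  51., 118.,  70.,  58., 103.]), array([-81.,  45., 116.,  59.,  64., 110.]), array([-73.,  30., 115.,  59.,  69., 127.])]
30 35 -1 [array([-73.,  51., 118.,  70.,  58., -77.]), array([-81.,  45., 116.,  59.,  64., -70.]), array([-73.,  30., 115.,  59.,  69., -53.])]
30 50 1 [array([-65.,  42., 118.,  64.,  46., 119.]), array([-72.,  34., 116.,  52.,  53., 128.]), array([-65.,  22., 111.,  47.,  61., 146.])]
30 50 -1 [array([-65.,  42., 118.,  64.,  46., -61.]), array([-72.,  34., 116.,  52.,  53., -52.]), array([-65.,  22., 111.,  47.,  61., -34.])]
0.4696934223175049 18.9
```

```bash
cat >> h.py <<'E'
BK=np.array([.576,-.2183]);BY=-5.2
def bpt(dx,dy):
    a=np.radians(BY);return BK+np.array([[np.cos(a),-np.sin(a)],[np.sin(a),np.cos(a)]])@[dx,dy]
E
python3 - <<'E'
from h import *
P=np.array([.450,-.339])
arm.grip(.076)
arm.move_to([*P,.16],down(145)); arm.sleep(.1)
snap('wrist','t2a.png')
arm.move_l([*P,.014],feed=.12)
arm.grip(0);print(arm.current_width(),arm.current_force())
arm.move_l([*P,.25],feed=.15);arm.sleep(.2);print(arm.current_width(),arm.current_t())
snap('wrist','t2b.png')
for y in (-5.2,174.8):
    print(y,arm.solve_ik([*bpt(0,-.035),.25],down(y)),arm.solve_ik([*bpt(0,.035),.25],down(y)))
print(arm.current_joint_positions())
E
```

```text
0.0540738306350936 [0.47191858 1.09669701 5.54389807]
0.053965319587944635 27.75
-5.2 [-2.93034580e+01  2.66481661e+01  7.40718220e+01 -2.54444375e-14
  7.92800119e+01 -2.41034580e+01] [-2.32047124e+01  2.50554827e+01  7.68358700e+01 -2.54444375e-14
  7.81086473e+01 -1.80047124e+01]
174.8 [-2.93034580e+01  2.66481661e+01  7.40718220e+01 -2.54444375e-14
  7.92800119e+01  1.55896542e+02] [-2.32047124e+01  2.50554827e+01  7.68358700e+01 -2.54444375e-14
  7.81086473e+01  1.61995288e+02]
[-4.30644112e+01  2.13689021e+01  8.30674638e+01 -1.59623583e-04
  7.55954562e+01  1.71936110e+02]
```

View pics/t2b.png

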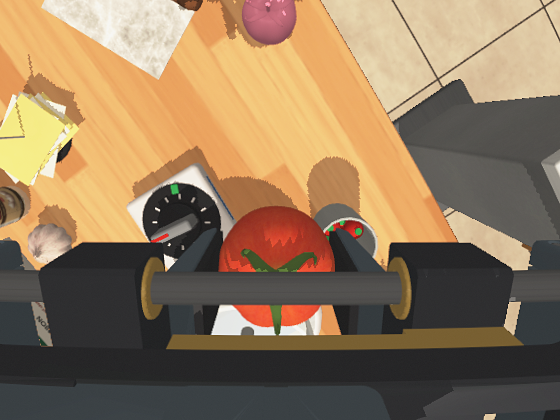

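```bash
python3 - <<'E'
from h import *
P=bpt(0,-.036);R=down(BY+180)
arm.move_to([*P,.25],R); f0=arm.current_force()
for z in (.16,.13,.115,.105,.098):
    arm.move_l([*P,z],feed=.08);f=arm.current_force()-f0;print(z,f.round(2))
    if np.linalg.norm(f)>6: break
arm.grip(.068);print(arm.current_width()); arm.sleep(.2)
arm.move_l([*P,.25],feed=.15)
print(arm.current_t())
arm.move_to([0.67,-0.24,0.36],down(90)); arm.sleep(.2);snap('wrist','c1.png')
E
```

```text
0.16 [-0.09  1.27  0.25]
0.13 [ 0.35 -0.23  0.34]
0.115 [-0.5   0.22 -0.13]
0.105 [0.79 0.34 1.16]
0.098 [ 0.93  0.4  -0.  ]
0.06779139927016546
32.9083
```

View pics/c1.png

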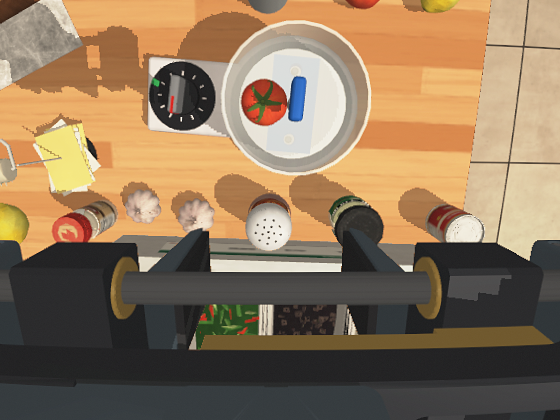

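```bash
cat > plan2.py <<'E'
from plan import *
import time,random,sys
random.seed(1)
cand=[]
J0=None
base={}
for phi in (20,30,45,60,75,90):
  for p in (20,35,45):
    R=app(phi,p,1);G=np.array([*C,.042])
    if (corners(G,R)[:64,2]<.012).any(): continue
    q=[arm.solve_ik(G+u+R[:,2]*(gd-b),R) for u,b in (([0,0,0],0),([0,0,0],.07),([0,0,.16],0))]
    if any(x is None for x in q): continue
    base[phi,p]=q
print(list(base))
for (phi,p) in base:
  R=app(phi,p,1)
  for th in range(0,360,15):
    for g in range(-90,91,15):
      ax=np.array([np.cos(np.radians(th)),np.sin(np.radians(th)),0])
      R2=(Ro.from_euler('z',g,degrees=True)*Ro.from_rotvec(np.radians(108)*ax)).as_matrix()
      a=R2[:,2];Rf=R2@R
      h=a.copy();h[2]=0;h/=np.linalg.norm(h)
      for dx in (-.03,0.,.03):
        M=np.array([*bpt(dx,.045),0])   # where balls should land ~
        G2=M-h*.012-a*.034
        if abs(h[0])>.85 and False: continue
        G2[2]=.20
        P=corners(G2,Rf)
        if bad(P) or (P[:,2]<.085).any(): continue
        cand.append((phi,p,th,g,dx,G2,Rf,h))
print(len(cand))
random.shuffle(cand);res=[];t=time.time()
for k in cand[:400]:
    try: qq=arm.solve_ik(k[5]+k[6][:,2]*gd,k[6])
    except Exception as e: print('E',e,len(res));break
    if qq is None: continue
    res.append((np.abs(np.array(qq)-base[k[0],k[1]][2]).max().round(0),k[:5],k[7].round(2),np.round(qq,0)))
res.sort(key=lambda r:r[0])
print(time.time()-t,len(res))
for r in res[:25]: print(*r)
E
timeout 300 python3 plan2.py
```

```text
[(20, 35), (20, 45), (30, 35), (30, 45), (45, 35), (45, 45), (60, 35), (60, 45), (75, 35), (75, 45), (90, 35), (90, 45)]
1794
2.3760032653808594 344
85.0 (90, 45, 135, 45, 0.03) [0. 1. 0.] [ -0.  57.  63. -60. 108. 175.]
89.0 (90, 45, 120, 60, 0.03) [0. 1. 0.] [ -1.  63.  56. -64. 118. 161.]
91.0 (90, 45, 135, 60, 0.03) [-0.26  0.97  0.  ] [  3.  53.  74. -67.  95. 177.]
94.0 (90, 45, 120, 75, 0.03) [-0.26  0.97  0.  ] [  2.  59.  67. -69. 106. 165.]
95.0 (75, 45, 105, 75, 0.03) [-0.  1.  0.] [ -1.  63.  56. -64. 118. 161.]
101.0 (75, 35, 120, 90, 0.0) [-0.5   0.87  0.  ] [  3.  47.  83. -66.  84. 175.]
128.0 (90, 35, 210, 90, 0.0) [-0.87 -0.5   0.  ] [-46.  41.  89.  58.  81.  -8.]
137.0 (75, 35, 195, 90, -0.03) [-0.97 -0.26  0.  ] [-50.  37. 102.  68.  70. -13.]
138.0 (90, 35, 210, 45, 0.03) [-0.97  0.26  0.  ] [-42.  34. 113. 101.  47. -18.]
141.0 (90, 35, 195, 90, 0.0) [-0.97 -0.26  0.  ] [-45.  33. 106.  75.  55. -22.]
147.0 (75, 35, 180, 90, 0.03) [-1.  0.  0.] [-40.  31. 110.  91.  42. -23.]
153.0 (90, 35, 195, 60, 0.03) [-0.97  0.26  0.  ] [-34.  30. 115. 116.  31. -33.]
158.
[... 332 characters left out ...]
180, 60, 0.03) [-0.87  0.5   0.  ] [-27.  29. 118. 155.  23. -56.]
181.0 (90, 45, 195, 60, 0.0) [-0.97  0.26  0.  ] [-37.  35. 126. 139.  49. -60.]
184.0 (45, 35, 180, 0, -0.03) [0. 1. 0.] [ -5.  38. 127. 232.  58. -56.]
184.0 (30, 35, 165, 15, -0.03) [0. 1. 0.] [ -5.  38. 127. 232.  58. -56.]
187.0 (20, 35, 135, -90, 0.0) [ 0.71 -0.71  0.  ] [-21.  57.  46.   0. 135. -61.]
188.0 (30, 35, 120, -90, 0.0) [ 0.5  -0.87  0.  ] [-32.  50.  60.  25. 118. -60.]
190.0 (20, 35, 120, -75, 0.03) [ 0.71 -0.71  0.  ] [-24.  56.  45.  11. 132. -65.]
190.0 (90, 45, 180, 90, 0.03) [-1.  0.  0.] [-35.  34. 120. 133.  44. -69.]
190.0 (30, 35, 105, -90, 0.03) [ 0.26 -0.97  0.  ] [-39.  46.  71.  41. 102. -62.]
```

```bash
cat > plan3.py <<'E'
from plan import *
def chain(phi,p,fl,sg,dx,dy,z,lip=.004,angs=(0,20,40,55,70,80,90,97,104,110,115)):
    R0=app(phi,p,fl);f=np.radians(phi);ax=np.array([np.cos(f),np.sin(f),0])
    out=[]
    Rr=Ro.from_rotvec(sg*np.radians(108)*ax).as_matrix();a=Rr[:,2];h=a*[1,1,0];h/=np.linalg.norm(h)
    G=np.array([*bpt(dx,dy),0])-h*lip-a*.034;G[2]=z
    for t in angs:
        R=Ro.from_rotvec(sg*np.radians(t)*ax).as_matrix()@R0
        out.append((t,G+R[:,2]*gd,R,G,h))
    return out
if __name__=='__main__':
  n=0
  for phi in (-60,-45,-30,-15,0,15,30):
   for p in (25,35,45):
    for fl in (1,-1):
     for sg in (1,-1):
      ch0=chain(phi,p,fl,sg,0,0,.2); h=ch0[0][4]
      if h[1]>.3: continue
      for dx in (-.03,0,.02):
       for z in (.205,.225):
        ch=chain(phi,p,fl,sg,dx,.045,z)
        if any(bad(corners(G,R)) or (corners(G,R)[:,2]<.08).any() for t,P,R,G,h in ch): continue
        qs=[]
        for k in (0,3,6,9,10):
            t,P,R,G,h=ch[k];q=arm.solve_ik(P,R)
            if q is None: break
            qs.append(q)
        else:
            j=max(np.abs(np.diff(qs,axis=0)).max(1))
            print(phi,p,fl,sg,dx,z,h.round(2),'jump',round(j),np.round(qs[0]),np.round(qs[-1]))
E
timeout 300 python3 plan3.py | sort -t p -k3 | head -60
cat > t.py <<'E'
from plan3 import *
for phi in (-60,-30,0,30,60,90):
   for p in (25,35,45):
     for sg in (1,-1):
      s=[]
      for dx in (-.03,0,.03):
        ch=chain(phi,p,-1,sg,dx,.045,.22)
        b=[int(bad(corners(G,R)))+2*int((corners(G,R)[:,2]<.08).any()) for t,P,R,G,h in ch]
        ik=''.join('x' if arm.solve_ik(ch[k][1],ch[k][2]) is None else '.' for k in range(0,11,2))
        s.append(''.join(map(str,b))+' '+ik)
      print(phi,p,sg,ch[0][4].round(1)[:2],s)
E
python3 t.py
```

```text
-60 25 1 [-0.9 -0.5] ['00000000000 x.....', '00001111111 x.....', '00001111111 x.....']
-60 25 -1 [0.9 0.5] ['00000000000 xxxxxx', '00111111111 xxxxxx', '00111111111 xxxxxx']
-60 35 1 [-0.9 -0.5] ['00000111113 x.....', '00000111113 x.....', '00000111113 x.....']
-60 35 -1 [0.9 0.5] ['00000011113 xxxxxx', '00111011113 xxxxxx', '00111111113 xxxxxx']
-60 45 1 [-0.9 -0.5] ['00000111133 ......', '00000111133 ......', '00001111133 ......']
-60 45 -1 [0.9 0.5] ['00000111133 x..xxx', '00111111133 ...xxx', '00111111133 ...xxx']
-30 25 1 [-0.5 -0.9] ['00000111100 ......', '00001111111 ......', '00011111111 ......']
-30 25 -1 [0.5 0.9] ['00111011111 ......', '00111111111 ...x..', '00011111111 ......']
-30 35 1 [-0.5 -0.9] ['00000111113 ......', '00000111113 ......', '00001111113 ......']
-30 35 -1 [0.5 0.9] ['00010011113 ..xx..', '00111111113 ..xx..', '00111111113 ..x...']
-30 45 1 [-0.5 -0.9] ['00000111133 x.....', '00001111133 x.....', '00011111133 x.....']
-30 45 -1 [0.5 0.9] ['00000111133 xxxxxx', '00111111133 xxxxxx', '00111111133 xxxxxx']
0 25 1 [ 0. -1.] ['00001111110 ......', '000111111
[... 1313 characters left out ...]
113 ....x.']
60 45 1 [ 0.9 -0.5] ['00011111133 ......', '00111111133 ......', '00011111133 ......']
60 45 -1 [-0.9  0.5] ['00011111133 ...x..', '00001111133 ......', '00111111133 ......']
90 25 1 [ 1. -0.] ['00111111111 ......', '00111111111 ......', '00011111111 ......']
90 25 -1 [-1.  0.] ['00011111111 ......', '00111111111 ......', '00111111111 ......']
90 35 1 [ 1. -0.] ['00111111113 ......', '00011111113 ......', '00001111113 ......']
90 35 -1 [-1.  0.] ['00001111113 ......', '00111111113 ......', '00111111113 ......']
90 45 1 [ 1. -0.] ['00111111133 .....x', '00011111133 ....xx', '00001111133 ....xx']
90 45 -1 [-1.  0.] ['00001111133 .....x', '00011111133 ......', '00111111133 ......']
```

```bash
cat > t2.py <<'E'
from plan3 import *
print(arm.current_joint_positions().round(0))
n=0
for phi in (-40,-30,-20,-10,0,10,20):
   for p in (18,22,27):
      for dx in (-.04,-.03,-.02):
       for dy in (.03,.045):
        for z in (.2,.22,.24):
         ch=chain(phi,p,-1,1,dx,dy,z)
         b=[int(bad(corners(G,R)))+2*int((corners(G,R)[:,2]<.07).any()) for t,P,R,G,h in ch]
         if sum(b): continue
         ik=[arm.solve_ik(ch[k][1],ch[k][2]) for k in range(0,11,2)]
         if any(x is None for x in ik): continue
         j=np.abs(np.diff(ik,axis=0)).max()
         n+=1
         if n<45: print(phi,p,dx,dy,z,ch[0][4].round(2)[:2],round(j),np.round(ik[0]),np.round(ik[-1]))
         break
for phi in (-20,-10,0,10,20,30):
   for p in (18,22,27):
     R=app(phi,p,-1);G=np.array([*C,.045]);print('g',phi,p,corners(G,R)[:,2].min().round(3),[None if x is None else np.round(x) for x in (arm.solve_ik(G+R[:,2]*gd,R),arm.solve_ik(G+R[:,2]*(gd-.075),R),arm.solve_ik(G+R[:,2]*(gd)+[0,0,.16],R))])
E
python3 t2.py
```

```text
[ -25.   31.   49.    0.   99. -115.]
-40 18 -0.04 0.03 0.24 [-0.64 -0.77] 51 [ -2.  35. 132. 221.  62. -99.] [-19.  71. 143. 186. 131.  28.]
-40 18 -0.04 0.045 0.22 [-0.64 -0.77] 50 [  0.  39. 132. 223.  65. -97.] [-15.  74. 142. 191. 133.  31.]
-40 18 -0.03 0.045 0.22 [-0.64 -0.77] 51 [  0.  39. 130. 223.  64. -98.] [-15.  72. 140. 191. 129.  30.]
-40 22 -0.04 0.045 0.22 [-0.64 -0.77] 54 [  -0.   35.  130.  225.   57. -101.] [-20.  77. 142. 180. 138.  23.]
-40 22 -0.03 0.045 0.24 [-0.64 -0.77] 57 [  -1.   31.  128.  228.   53. -106.] [-20.  71. 141. 180. 132.  24.]
-40 27 -0.04 0.045 0.22 [-0.64 -0.77] 61 [  -2.   30.  128.  229.   47. -108.] [-26.  79. 142. 163. 140.  11.]
-30 18 -0.04 0.03 0.22 [-0.5  -0.87] 40 [-11.  41. 139. 199.  71. -90.] [-32.  77. 144. 154. 136.   7.]
-30 18 -0.04 0.045 0.2 [-0.5  -0.87] 39 [ -8.  45. 139. 202.  76. -88.] [-28.  81. 143. 157. 140.   8.]
-30 18 -0.03 0.045 0.24 [-0.5  -0.87] 45 [ -8.  36. 136. 203.  64. -93.] [-28.  72. 144. 161. 132.  13.]
-30 22 -0.04 0.045 0.2 [-0.5  -0.87] 41 [ -9.  40. 137. 202.  65. -91.] [-33.  81. 142. 145. 138.  -0.
[... 2206 characters left out ...]
., -95.]), array([-89.,  57., 123.,  71.,  68., -90.]), array([-79.,  37., 124.,  74.,  72., -70.])]
g 20 27 0.022 [array([-77.,  58., 124.,  84.,  63., -92.]), array([-87.,  52., 124.,  71.,  64., -86.]), array([-77.,  33., 123.,  72.,  68., -65.])]
g 30 18 0.024 [array([-78.,  62., 115.,  71.,  73., -87.]), array([-87.,  58., 113.,  61.,  76., -82.]), array([-78.,  41., 117.,  66.,  80., -68.])]
g 30 22 0.023 [array([-77.,  59., 116.,  71.,  70., -85.]), array([-86.,  55., 114.,  61.,  73., -80.]), array([-77.,  38., 116.,  65.,  77., -65.])]
g 30 27 0.022 [array([-76.,  56., 117.,  71.,  65., -82.]), array([-84.,  51., 115.,  60.,  69., -77.]), array([-76.,  34., 116.,  63.,  74., -60.])]
```

```bash
cat > plan4.py <<'E'
from plan import *
def pose(phi,p,th,G,gam=0):
    f=np.radians(phi);ax=np.cross([0,0,1],[np.cos(f),np.sin(f),0])
    R=Ro.from_rotvec(np.radians(th)*ax).as_matrix()@app(phi,p,-1)
    return np.array(G)+R[:,2]*gd,R
if __name__=='__main__':
    print(arm.current_joint_positions().round(0))
    for phi in (60,75,90,105):
        for p in (35,45,52):
            print(phi,p)
            for d in (.08,0): 
                P,R=pose(phi,p,0,[*C,.045]);P=P-R[:,2]*d
                q=arm.solve_ik(P,R);print('  g',None if q is None else q.round(0))
            P,R=pose(phi,p,0,[*C,.22]);q=arm.solve_ik(P,R);print('  l',None if q is None else q.round(0))
            for th in (0,30,60,80,95,110,118):
                P,R=pose(phi,p,th,[*bpt(-.02,-.002),.225]);q=arm.solve_ik(P,R)
                print('  ',th,None if q is None else q.round(0), corners(P-R[:,2]*gd,R)[:,2].min().round(3))
E
python3 plan4.py
```

```text
[ -25.   31.   49.    0.   99. -115.]
60 35
  g [-71.  48.  93.  38.  84. -61.]
  g [-66.  52.  98.  43.  75. -65.]
  l [-66.  35.  95.  42.  90. -51.]
   0 [-53.  38.  87.  49.  87. -40.] 0.201
   30 [-41.  28.  85.  26.  74. -19.] 0.201
   60 [-24.  27.  81.  -5.  73.   7.] 0.205
   80 [-14.  31.  78. -24.  79.  22.] 0.201
   95 [ -8.  36.  77. -37.  86.  31.] 0.2
   110 [ -3.  42.  75. -47.  94.  37.] 0.201
   118 [ -2.  46.  74. -52.  98.  40.] 0.202
60 45
  g [-67.  42.  96.  35.  76. -57.]
  g [-63.  46. 101.  40.  67. -60.]
  l [-63.  30.  96.  37.  84. -46.]
   0 [-50.  34.  86.  42.  82. -34.] 0.2
   30 [-36.  27.  84.  16.  72. -11.] 0.203
   60 [-19.  29.  80. -15.  75.  15.] 0.203
   80 [-10.  34.  77. -33.  83.  28.] 0.2
   95 [ -5.  40.  75. -44.  91.  35.] 0.201
   110 [ -1.  47.  74. -54.  99.  40.] 0.198
   118 [ -0.  51.  73. -59. 103.  42.] 0.177
60 52
  g [-64.  38.  98.  32.  71. -52.]
  g [-60.  43. 102.  37.  62. -56.]
  l [-60.  27.  96.  33.  80. -42.]
   0 [-47.  31.  86.  37.  79. -29.] 0.2
   30 [-32.  26.  83.   8.  71.  -4.] 0.204
   60 [-16.  30.  79. -
[... 2975 characters left out ...]
 45
  g [-52.  50.  71.  17. 101. -70.]
  g [-50.  52.  80.  18.  90. -72.]
  l [-50.  39.  76.  18. 107. -66.]
   0 [-40.  45.  61.  26. 112. -54.] 0.2
   30 [-33.  31.  74.  10.  86. -50.] 0.203
   60 [-20.  23.  89. -14.  59. -29.] 0.203
   80 [-11.  24.  98. -43.  50.   0.] 0.2
   95 [ -4.  28. 104. -67.  52.  27.] 0.201
   110 None 0.198
   118 None 0.177
105 52
  g [-50.  46.  76.  15.  94. -69.]
  g [-49.  48.  84.  16.  83. -71.]
  l [-49.  35.  78.  16. 101. -66.]
   0 [-39.  42.  64.  22. 106. -54.] 0.2
   30 [-30.  29.  78.   6.  79. -47.] 0.204
   60 [-17.  23.  92. -23.  55. -20.] 0.201
   80 [ -7.  25. 101. -54.  50.  13.] 0.2
   95 None 0.201
   110 None 0.18
   118 None 0.159
```

```bash
cat > t3.py <<'E'
from plan4 import *
PH,PI=75,40
P,R=pose(PH,PI,0,[*C,.044]); pre=P-R[:,2]*.08
arm.grip(.085)
arm.move_to(pre+[0,0,.17],R); arm.move_l(pre,feed=.15); arm.sleep(.1)
snap('wrist','cup1.png'); snap('scene','cup1s.png')
print(arm.current_force(),arm.current_t())
E
python3 t3.py
```

```text
[-0.1509323   0.06529404  0.00375967] 40.3167
```

View pics/cup1.png

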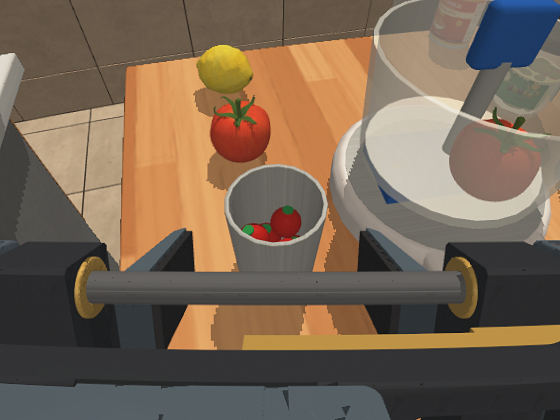

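View pics/cup1s.png

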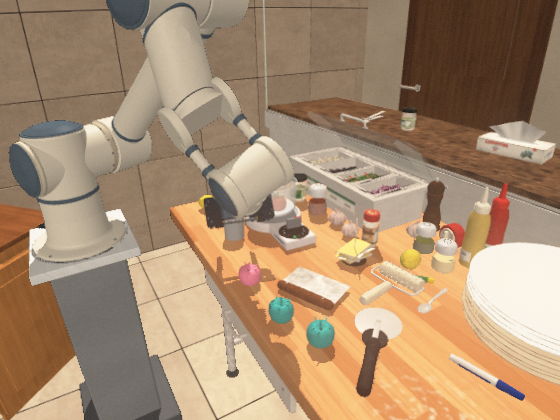

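```bash
cat > t4.py <<'E'
from plan4 import *
PH,PI=75,40
P,R=pose(PH,PI,0,[*C,.044])
arm.move_l(P,feed=.1); arm.grip(0); print(arm.current_width(),arm.current_force())
arm.move_l(P+[0,0,.186],feed=.12); print(arm.current_width(),arm.current_force())
P1,_=pose(PH,PI,0,[*bpt(-.02,-.002),.228]); arm.move_l(P1,R,feed=.12)
for th in (25,50,70):
    p,r=pose(PH,PI,th,[*bpt(-.02,-.002),.228]); arm.move_l(p,r,feed=.03)
print(arm.current_t(),arm.current_ee_pos(),arm.current_width())
snap('wrist','p1.png'); snap('scene','p1s.png');snap('top','p1t.png')
E
python3 t4.py
```

```text
0.06317451102228663 [-0.25841192 -2.83020084  3.97082903]
0.06313373794051001 [-0.68856119  0.66274457 -2.57924991]
46.4083 [ 0.55385941 -0.22490261  0.20937478] 0.0633860857772308
```

View pics/p1.png

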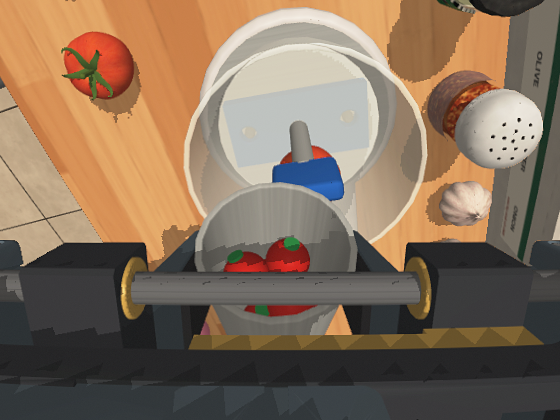

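View pics/p1s.png

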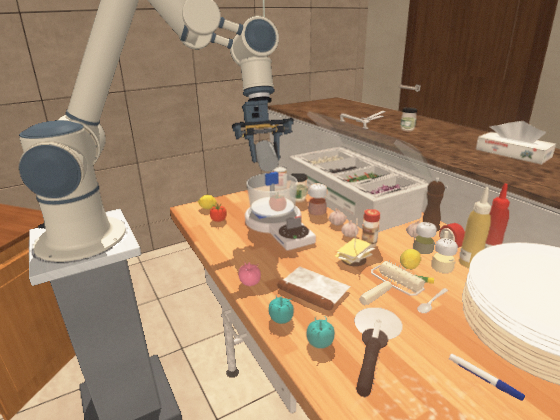

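```bash
cat > t5.py <<'E'
from plan4 import *
PH,PI=75,40
G=[*bpt(-.022,.006),.228]
for th in (80,88,93,97,101,105,109,113):
    p,r=pose(PH,PI,th,G); arm.move_l(p,r,feed=.02 if th<90 else .008); arm.sleep(.2 if th<95 else .35)
arm.sleep(.3)
print(arm.current_t(),arm.current_width())
snap('wrist','p2.png'); snap('top','p2t.png')
E
python3 t5.py
```

```text
51.8833 0.06367245981642122
```

View pics/p2.png

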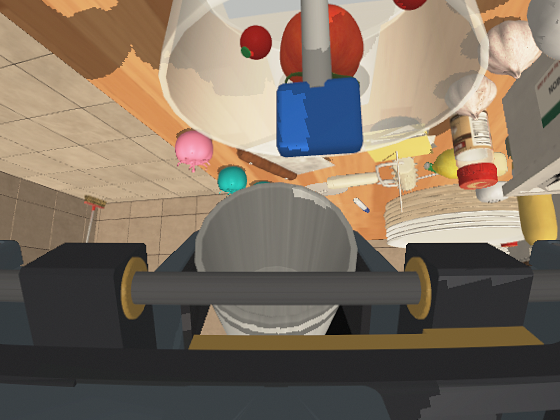

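View pics/p2t.png

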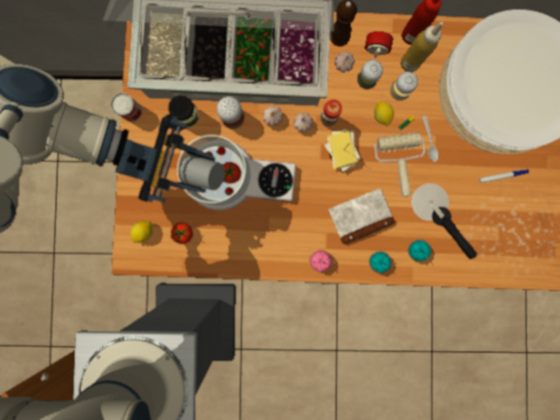

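```bash
cat > t6.py <<'E'
from plan4 import *
PH,PI=75,40
G=[*bpt(-.022,.006),.228]
for th in (90,60,30,0):
    p,r=pose(PH,PI,th,G); arm.move_l(p,r,feed=.04)
P,R=pose(PH,PI,0,[*C,.044])
arm.move_l(P+[0,0,.186],R,feed=.15)
arm.move_l(P+[0,0,.02],feed=.12); f0=arm.current_force()
for dz in (.01,.006,.003,.0015,.0005,-.0005,-.0015):
    arm.move_l(P+[0,0,dz],feed=.02); f=arm.current_force()-f0
    print(dz,f.round(2))
    if f[2]>2.5: break
arm.grip(.085); arm.sleep(.2); arm.move_l(P+[0,0,dz]-R[:,2]*.08,feed=.1)
arm.move_l(arm.current_ee_pos()+[0,0,.2],feed=.2)
arm.move_to([0.67,-0.20,0.36],down(90)); arm.sleep(.2)
im,c=snap('wrist','b1.png'); print(arm.current_t())
cv2.imwrite('pics/b1z.png',cv2.resize(cv2.cvtColor(im,4)[0:190,180:380],None,fx=3,fy=3,interpolation=2))
arm.move_to([0.52,-0.17,0.36],down(90)); arm.sleep(.2); snap('wrist','b2.png')
E
python3 t6.py
```

```text
0.01 [ 0.67 -1.11 -2.38]
0.006 [ 1.52  0.34 -0.11]
0.003 [ 1.48  0.04 -0.21]
0.0015 [ 1.13  0.67 -0.44]
0.0005 [ 1.21  1.   -0.51]
-0.0005 [-0.7  -2.13 10.  ]
63.4583
```

View pics/b1z.png

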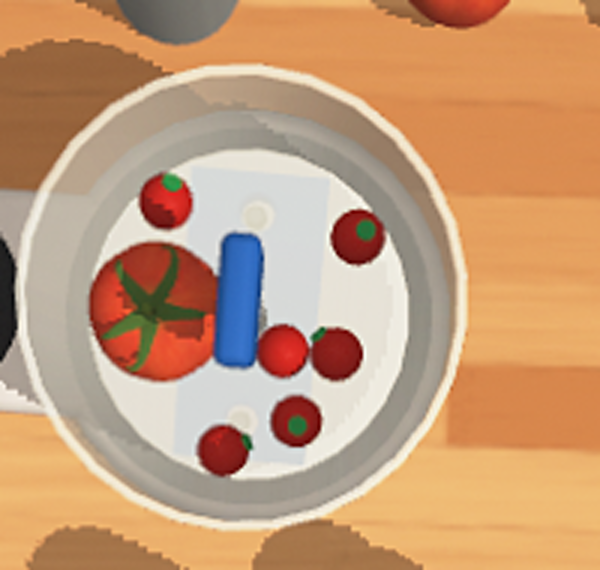

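View pics/b2.png

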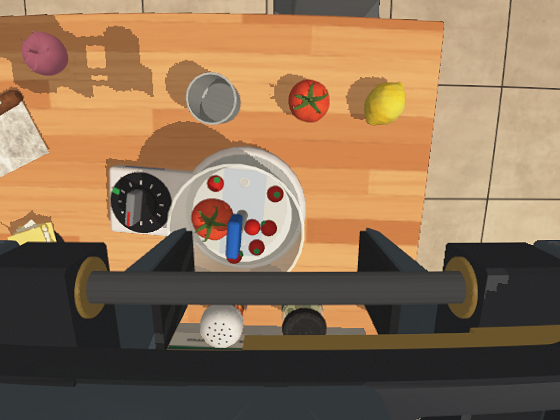

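```bash
cat > t7.py <<'E'
from h import *
im,c=snap('wrist')
t=[b for b in blobs(im,c,'red',.03,(280,70,345,130))];print(t)
h=cv2.cvtColor(im,cv2.COLOR_RGB2HSV);m=((h[...,0]>20)&(h[...,0]<34)&(h[...,1]>150)&(h[...,2]>100)).astype(np.uint8);m[:,:350]=0;m[:,420:]=0;m[140:]=0;m[:60]=0
cn=max(cv2.findContours(m,0,1)[0],key=cv2.contourArea);w=np.array([onz(c,*p[0],.027)[:2] for p in cn])
(cx,cy),sz,an=cv2.minAreaRect((w*1000).astype(np.float32));e=cv2.fitEllipse((w*1000).astype(np.float32));print(cx,cy,sz,an,e)
P=t[0]['p'][:2]
arm.grip(.08)
arm.move_to([*P,.16],down(90)); arm.move_l([*P,.014],feed=.12); arm.grip(0);print(arm.current_width())
arm.move_l([*P,.27],feed=.15);print(arm.current_width(),arm.current_t())
P=bpt(0,.036);R=down(BY)
arm.move_to([*P,.25],R); arm.sleep(.1); f0=arm.current_force()
for z in (.16,.13,.115,.105,.098):
    arm.move_l([*P,z],feed=.08);f=arm.current_force()-f0;print(z,f.round(2))
    if np.linalg.norm(f)>6: break
arm.grip(.068); arm.sleep(.2)
arm.move_l([*P,.25],feed=.15)
arm.move_to([0.63,-0.13,0.36],down(90)); arm.sleep(.2);snap('wrist','b3.png')
print(arm.current_t())
E
python3 t7.py
```

```text
[{'px': (308, 101), 'A': 1285.5, 'p': array([ 0.4193, -0.1243,  0.03  ]), 'L': array([0.0528, 0.0543]), 'yaw': np.float64(1.7)}]
422.414794921875 -19.054527282714844 (55.17881774902344, 56.240718841552734) 4.283858299255371 ((422.3118896484375, -18.358762741088867), (50.57522964477539, 64.10143280029297), 46.555843353271484)
0.05073474255174876
0.05071760098063144 69.4167
0.16 [-0.04 -0.56  0.44]
0.13 [-0.75 -0.5   0.02]
0.115 [-0.92  0.   -0.17]
0.105 [-0.78  0.95 -0.32]
0.098 [-1.34  0.86 -1.38]
77.2583
```

View pics/b3.png

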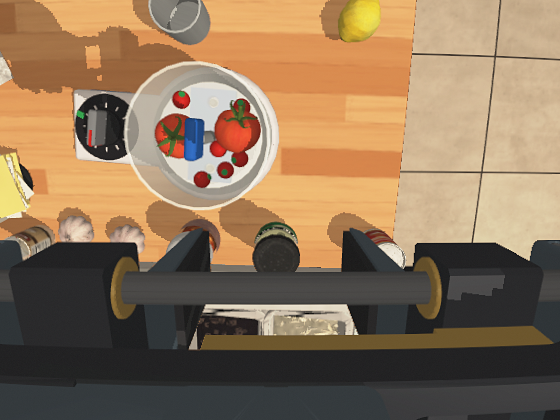

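```bash
cat > t8.py <<'E'
from h import *
P=np.array([.4223,-.0187])
arm.grip(.08)
arm.move_to([*P,.18],down(46.6)); arm.move_l([*P,.011],feed=.12); arm.grip(0);print(arm.current_width())
arm.move_l([*P,.27],feed=.15);print(arm.current_width(),arm.current_t());snap('wrist','l0.png')
P=bpt(-.048,.0);R=down(BY)
arm.move_to([*P,.26],R); arm.sleep(.1); f0=arm.current_force()
for z in (.2,.175):
    arm.move_l([*P,z],feed=.08);f=arm.current_force()-f0;print(z,f.round(2))
    if np.linalg.norm(f)>6: break
arm.sleep(.3);snap('wrist','l1.png')
print(arm.current_width(),arm.current_t())
E
python3 t8.py
```

```text
0.05054319710075259
0.05034129509536173 82.8083
0.2 [-0.48 -1.87  0.47]
0.175 [-0.74 -0.97  0.71]
0.0502306199146112 85.5583
```

View pics/l0.png

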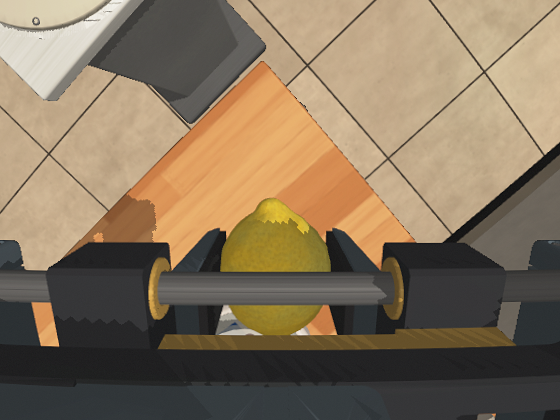

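View pics/l1.png

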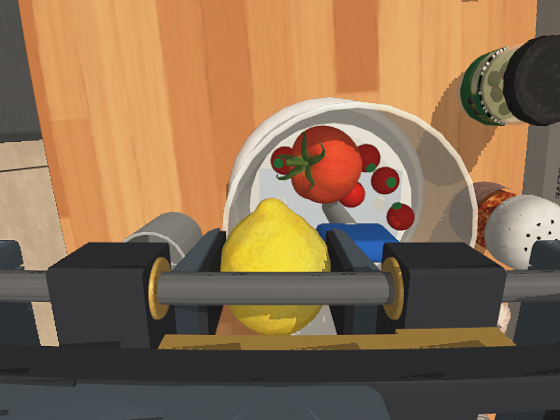

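```bash
cat > t9.py <<'E'
from h import *
P=bpt(-.048,.0)
arm.move_l([*P,.170],feed=.05)
arm.grip(.064); arm.sleep(.5)
arm.move_l([*P,.26],feed=.15)
arm.move_to([0.67,-0.20,0.36],down(90)); arm.sleep(.2)
im,c=snap('wrist'); print(blobs(im,c,'blue',.166,(180,10,380,190),60))
cv2.imwrite('pics/m1z.png',cv2.resize(cv2.cvtColor(im,4)[0:190,100:380],None,fx=2.8,fy=2.8,interpolation=2))
snap('scene','m1s.png');snap('top','m1t.png')
print(arm.current_t())
E
python3 t9.py
```

```text
[{'px': (258, 99), 'A': 520.5, 'p': array([ 0.5756, -0.2164,  0.166 ]), 'L': array([0.0417, 0.0133]), 'yaw': np.float64(174.4)}]
89.2667
```

View pics/m1z.png

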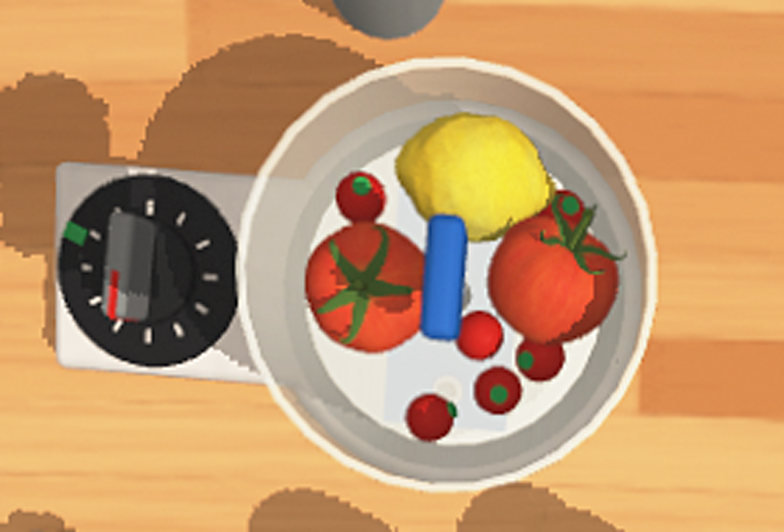

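View pics/m1s.png

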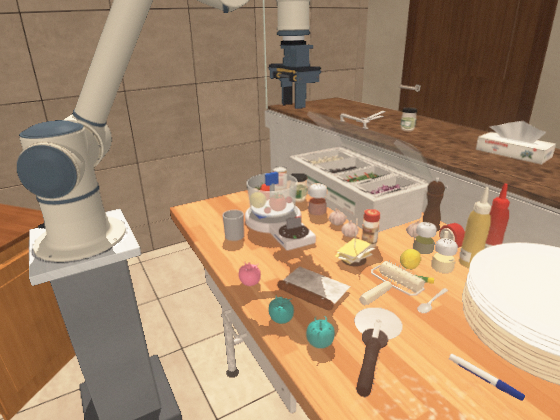

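```bash
cat > t10.py <<'E'
from h import *
arm.move_to([0.65,-0.37,0.24],down(90)); arm.sleep(.2)
im,c=snap('wrist','d1.png');print(arm.current_t())
for k,z in (('green',.032),('red',.075)):
    print(k,blobs(im,c,k,z,(200,40,360,220),15))
import pickle;pickle.dump((im,c),open('D3.pkl','wb'))
u,v=proj(c,[.5622,-.3674,.032]);print(u,v)
cv2.imwrite('pics/d1z.png',cv2.resize(cv2.cvtColor(im,4)[50:210,190:360],None,fx=3.5,fy=3.5,interpolation=2))
E
python3 t10.py
```

```text
90.3667
green [{'px': (243, 86), 'A': 76.5, 'p': array([ 0.5434, -0.4023,  0.032 ]), 'L': array([0.0081, 0.0109]), 'yaw': np.float64(64.1)}]
red [{'px': (274, 117), 'A': 48.5, 'p': array([ 0.5753, -0.3699,  0.075 ]), 'L': array([0.0205, 0.0029]), 'yaw': np.float64(170.3)}]
276.4564837072735 104.61181582585648
```

View pics/d1z.png

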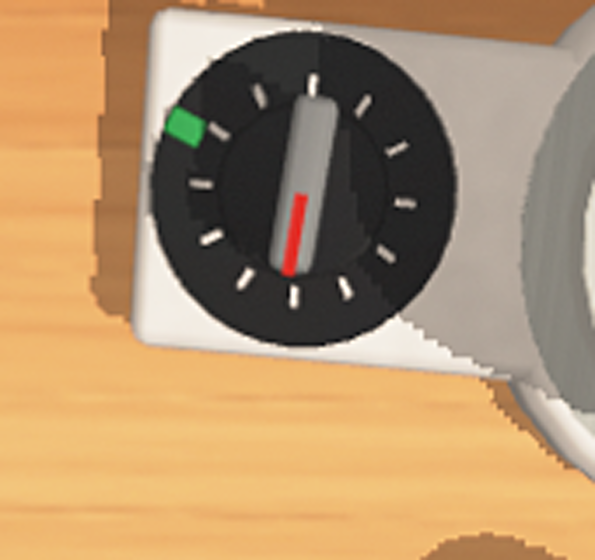

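```bash
cat > t11.py <<'E'
from h import *
import pickle
im,c=pickle.load(open('D3.pkl','rb'))
A=onz(c,276.9,104,.032);Bt=onz(c,276.9,102.9,.075);g=np.array([.5434,-.4023,.032])
print(A,Bt,np.degrees(np.arctan2(*(g-A)[1::-1])),np.degrees(np.arctan2(*(np.array([.5753,-.3699])-Bt[:2])[::-1])))
O=(A[:2]+np.array([.5624,-.3676]))/2;print(O,np.degrees(np.arctan2(*(g[:2]-O)[::-1])))
psi=-9.5
arm.grip(.035)
arm.move_to([*O,.16],down(psi+90)); arm.move_l([*O,.062],feed=.06); f0=arm.current_force();print(f0)
arm.grip(0);print(arm.current_width(),arm.current_force(),arm.current_torque())
for k in range(1,10):
    arm.move_l([*O,.062],down(psi+90-k*10),feed=.01) if False else arm.move_to([*O,.062],down(psi+90-k*10))
print(arm.current_width(),arm.current_force(),arm.current_torque(),arm.current_ee_pos(),arm.current_t())
snap('wrist','d2.png')
E
python3 t11.py
```

```text
[ 0.56158333 -0.36694033  0.032     ] [ 0.56298115 -0.36707433  0.075     ] -117.2139981947038 -12.918899271757946
[ 0.56199166 -0.36727016] -117.95658769329945
[ 0.96756662  0.00131661 -0.71257472]
0.011967062107339558 [-2.86772235 -6.81122133 -0.91925579] [-1.06682917  0.33618363  0.01534381]
0.01187000983343695 [ 2.607499   -4.75757265 -2.20606166] [-1.13490442 -0.6304134  -0.04583677] [ 0.56266825 -0.3679236   0.06221066] 96.4333
```

View pics/d2.png

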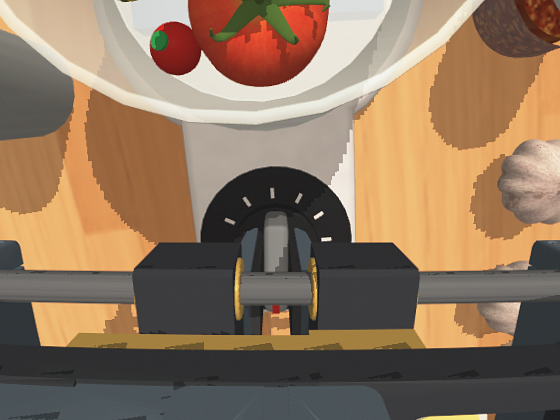

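```bash
cat > t12.py <<'E'
from h import *
O=np.array([.5625,-.3676])
for ps in (-109,-117.8): arm.move_to([*O,.062],down(ps+90))
print(arm.current_force())
arm.grip(.035); arm.sleep(.2); arm.move_l([*O,.17],feed=.1)
arm.move_to([0.65,-0.37,0.24],down(90)); arm.sleep(.2)
im,c=snap('wrist','d3.png');print(arm.current_t())
r=[]
for k,z in (('green',.032),('red',.075)):
    b=blobs(im,c,k,z,(200,40,360,220),15);print(k,b)
cv2.imwrite('pics/d3z.png',cv2.resize(cv2.cvtColor(im,4)[50:210,190:360],None,fx=3.5,fy=3.5,interpolation=2))
E
python3 t12.py
```

```text
[ 2.20394615 -5.10970164 -0.27516015]
101.0833
green [{'px': (243, 87), 'A': 71.0, 'p': array([ 0.5433, -0.4022,  0.032 ]), 'L': array([0.0081, 0.0104]), 'yaw': np.float64(64.0)}]
red [{'px': (264, 97), 'A': 60.0, 'p': array([ 0.5563, -0.3794,  0.075 ]), 'L': array([0.0032, 0.0207]), 'yaw': np.float64(64.1)}]
```

View pics/d3z.png

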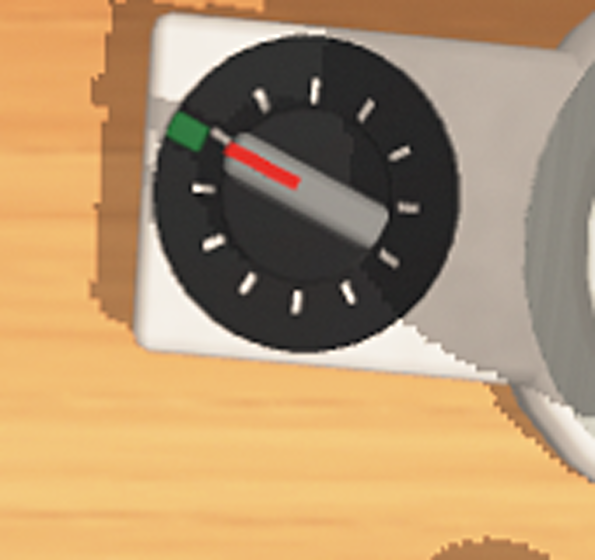

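```bash
cat > t13.py <<'E'
from h import *
arm.move_to([0.67,-0.22,0.36],down(90)); arm.sleep(.2)
im,c=snap('wrist','e1.png'); print(blobs(im,c,'blue',.166,(180,10,380,190),60))
arm.move_to([0.52,-0.2,0.36],down(90)); arm.sleep(.2)
snap('wrist','e2.png');print(arm.current_t(),arm.current_force())
E
python3 t13.py; python3 -c "
import cv2,numpy as np
a=cv2.imread('pics/e1.png')[:220,100:460];b=cv2.imread('pics/e2.png')[:220,100:460]
cv2.imwrite('pics/e.png',cv2.resize(np.vstack([a,b]),None,fx=1.36,fy=1.36))"
```

```text
[{'px': (279, 99), 'A': 486.5, 'p': array([ 0.5758, -0.2172,  0.166 ]), 'L': array([0.0416, 0.0124]), 'yaw': np.float64(174.2)}]
103.0333 [ 0.31346327  0.33895447 -0.41503028]
```

View pics/e.png

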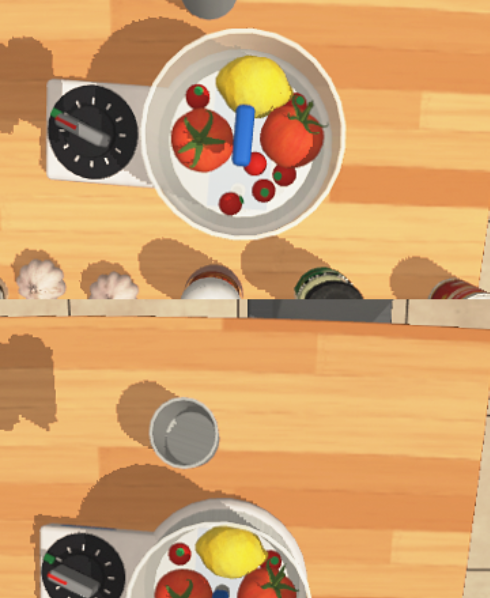

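The basket is seated and holds all six cherries, both tomatoes and the lemon. The empty cup stands upright and the pointer is on the green mark, so I am handing in.

```bash
python3 -c "
from rig import arm
print(arm.sign_off())"
```

```text
the job is handed in; nothing more can be done
None
```

The washer is loaded and set, and I handed the job in at about 103 s of the 210 s allowed; no verdict was reported.

**What I did:**
- I seated the basket on the two pegs.
- I put in tomato_2, which had been knocked aside, so I measured it again first.
- I poured all six cherry tomatoes from the cup and stood the cup back upright in its old place.
- I added tomato_1 and the lemon.
- I then turned the dial clockwise by about 108° and let go.

**Last checks:**
- **Basket:** its bar reads (0.576, -0.217) m at yaw -5.8°. The seat, measured from the pegs, reads (0.576, -0.218) m at -5.4°. I inferred that it is fully down from the tool height and the contact force when placing it, not from a direct height measurement.
- **Contents:** the last wrist pictures show six cherries, two tomatoes and the lemon inside the basket. They also show the cup empty and upright, well clear of the washer.
- **Dial:** the red line reads about -116° and the green mark between -117° and -119°. That 1–3° spread comes from slightly different estimates of the dial's axis, against an allowed 7.5°.
- **Robot:** the tool was clear of everything at hand-in, with no contact force (under 1 N).

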